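Close a sensor unit in the lever press and rack it

ROBOT

A 7-joint arm with a two-finger parallel gripper is mounted at the origin on the work surface. World frame = base frame: x ahead of the robot, y to its left, z up, the work surface at z = 0. Lengths are in m, angles in degrees, forces in N, time in s.
With the tool pointing down it reaches from about 0.425 to 0.95 m from the base axis. Payload 4.7 kg.
Tool frame: the origin (TCP) lies midway between the tips of the shut fingers; the grasp point (between the pads) lies 19 mm behind it (env.tcp_to_grasp is the y of the grasp point in the tool frame, in m); y points along the fingers, x is the direction in which the jaws open and shut, and the axes are right-handed (so a half turn about y gives the same grasp; the last joint's range is limited). The gripper opens to 87 mm and grips with 3 to 60 N. Pads are 19 mm wide; open, the fingers measure 117 mm over their backs; the gripper's body (75 mm by 190 mm) begins 51 mm behind the grasp point.
Start: joints at [-77.687, 26.849, -2.785, 87.806, 1.381, 65.374, -4.715], TCP at [0.163, 0.655, 0.223] pointing down, gripper open.
Joint ranges: [-148.3, 148.3], [-19.14, 114.17], [-79.39, 73.82], [5.75, 140.21], [-59.74, 239.74], [12.07, 113.84], [-152.46, 152.46]. Speed limits (degrees/s): [147.25, 147.25, 180, 180, 180, 180, 180].

INTERFACE

Orientations are given as [roll, pitch, yaw] about the fixed x, y, z axes, in that order (R = Rz(yaw) Ry(pitch) Rx(roll)).
In Python, from rig import status, vision, env, find_in, outline_of, place_of gives the robot as it stands.
- The arm moves only by the shell command python3 -m jog 'ROWS' [FORCE]. ROWS is JSON, a list of rows, each a list of 7 numbers: the shift along the tool's x, y, z in m, then the turn, a rotation vector about the tool's x, y, z in rad, then the finger opening in m, from 0 to 0.087. In form: [[x, y, z, wx, wy, wz, gripper], ...]. A call has exactly 10 rows; each row shifts and turns the commanded pose from where the row before left it, along the tool's axes as they then stand; what a row does not reach is not made up. A row lasts 1/12 s, in which the tool goes at most 41.7 mm and 7.16 degrees, less where a joint would pass 70% of its speed; a pose out of reach is approached as far as the arm can. A call with a gripper value outside its range is refused whole. The fingers move at their own pace and stop on an object; FORCE is the grip in N (left out, the last holds). Time passes only in rows, so rows that do not move let the fingers close, or fill a call up. It gives the time, the measured TCP pose, the force and the opening at its end, in the units of the state.
- status.observe(): the state, without advancing time (a new reading comes with each control period).
- vision.read_camera(name): name is "side" or "top"; returns a dict with "pixels" (400x640x3 uint8, red, green, blue), "fx", "fy", "cx", "cy" (pixels), "k1" (the pictures are not rectified: a ray, as slopes to the right and down, at radius r is drawn at 1 + k1 r^2 times it, then the intrinsics apply), "world_to_cam" (4x4, takes a point from world to camera coordinates). Camera axes: x right, y down, z forward; pixel columns grow to the right and rows downward; lengths in m; the calibration is good to about 2 mm. A picture is of the moment at which its call begins. There is no depth.
- env.sign_off(): hands the job in, once; it reports no verdict.
Trained networks look in the newest picture that a camera, given by its name, has taken for a name from the list of things; names that differ only in an ending like _2 or _b are one class to them, and where a whole thing is asked for, a point or a joint stands for the part that bears it (a point fixed in the world has none). Each returns a list of dicts, best first, with "confidence" (0 to 1); they miss things now and then, are a little off and sometimes report something else, mostly with a low value. They report only what shows in the picture. A call takes as long as a camera call. They do not tell look-alikes from the thing itself.
- find_in(thing, camera): "uv" ([column, row] in pixels, amid what is visible of it).
- outline_of(thing, camera): "pixels" (400x640 bool, what is visible of it) and "uv" ([column, row] in pixels, amid what is visible of it).
- place_of(thing, camera): "uv" ([column, row] in pixels: a listed point, or the origin of a listed thing).
The state is a dict: "t": time; "joint_positions": joint angles; "dq": joint speeds; "effort": joint torques, N m; "tcp_pos": TCP position; "eef_rot": TCP orientation; "ft_force": force on the tool from outside, world axes, zero at the start; "ft_torque": the same for the moment, N m; "opening": finger opening in m.
Only numpy, scipy, OpenCV 4.12 (cv2) and the standard library are available. Lean on these libraries where they do the work, as an engineer would, in place of code of your own. Each camera call takes 0.05 s, during which the arm holds its last target.

TASK

Pull the hand-lever press all the way down so that it pushes the raised cover of the small unit in its nest fully shut, then ease the lever slowly back up to its rest without letting it fly up. Then take the unit out and lower it gently, cover up and pushed shut, in the empty place of the white rack, in line and square with the two finished units. The rack leaves room for fingers only at its ends, so on the way set it down on the mat, let go and take it again by its ends; leave the finished units, the tin and the spool where they are.

Things in the scene. Friction and masses are not known exactly. Their poses are not given: they have to be found in the camera images.
- press: White bench press, fixed; base plate 230 x 100 x 10 mm (its x from -80 to +150 mm). Origin on the table under the centre of the nest, z up. Two hinge posts (y +-18 to +-30 mm, 80 mm high) at x = 90 to 126 mm. The lever comes down towards press -x.
- nest (a point): Centre of the nest floor, 30 mm above the table over the press origin, axes as the press. Pedestal 30 mm wide (y). Dark end walls at both x ends, 26 mm high, 1.5 mm from the unit's ends: no room for fingers there. Low corner cheeks (12 mm high) leave the middle 40 mm of both long sides (+-y) free for fingers down to 10 mm above the table. With the lever up nothing is above it.
- lever (a joint): Press lever, rad: 0 = at rest, upright; grows as it is pulled over and down towards press -x; about 1.55 = level, with the cover pushed shut (hard stop 1.57). A spring drives it back to 0: about 3 N at the grip at rest, 8 N at the bottom; shutting the cover adds about 5 N. Let go when pulled over, it flies up (the last 0.25 rad is harmless); too fast back is above 2 rad/s.
- lever_grip (a point): Centre of the lever's grip: black freely turning sleeve, 20 mm diameter, 82 mm long, parallel to press y, on the -y side of the 14 mm lever rod (14 to 96 mm off the rod's centre line). 201 mm from the hinge axis; at rest at press (118, -55, 258) mm, lever down at press (-100, -55, 80) mm. It can be pinched from above across its diameter through the whole stroke.
- lever_hinge (a point): Point on the lever's hinge axis, which is parallel to press y; at press (100, 0, 58) mm.
- unit: Unit to be closed: aluminium case 56 (x) x 34 (y) x 22 (z) mm, on it a grey cover 56 x 34 x 6 mm that at first stands 5 mm proud on little legs (33 mm overall; 28 mm once shut). About 125 g. At first it lies loose in the press nest, length along press x. Origin: centre of its underside.
- cover (a joint): The unit's cover, m: 0 = raised, 0.005 = fully shut. Moves under about 10 N of push and stays where it is left.
- rack: Fixed low white rack: floor plate 110 (x) x 158 (y) mm, top 12 mm above the table, open at both x ends, a wall 8 mm thick, 42 mm high (from the table) at each y end, inner faces at y = +-71 mm. Origin on the table under its centre. Three places side by side along rack y at -44, 0, +44 mm, each for one unit with its length along rack x.
- empty_place: The free place of the rack (any of the three), marked by a flat pale 56 x 34 mm pad. Origin on the rack floor at the centre of the place; axes as the rack. A unit centred there has 10 mm free on each long side, too little for fingers; both ends are free.
- finished_a: Finished unit in the rack, 56 x 34 x 28 mm, length along rack x. Origin: centre of its underside.
- finished_b: The other finished unit in the rack, same as finished_a.
- tin: Round white tin, 64 mm diameter, 30 mm high, bystander. Origin: centre of its underside.
- spool: Steel solder spool standing on the mat, 60 mm diameter, 40 mm high, bystander. Origin: centre of its underside. The mat between the press and the rack is free.
Not all that is in view belongs to the job. Leave any turquoise look-alike of the unit alone.

How it is judged (in metres and radians):
On the way, in this order (a step that is already met when the one before it is completed fails the run):
1. the lever is pulled fully down with the unit in the nest, and the cover is shut (value of joint lever above 1.5 rad and value of joint cover above 0.004 m and distance between unit and press below 0.036 m), for 0.1 s.
2. the lever is back up at its rest, the unit still in the nest (value of joint lever below 0.08 rad and distance between unit and press below 0.036 m), for 0.1 s.
3. the unit stands on the mat, cover up, let go (height (world z) of unit below 0.006 m and angle between unit's own z axis and vertical below 0.15 rad and contact force between the fingers and unit below 0.1 N), for 0.1 s.
At the end, for the whole second after the job is handed in: The unit rests on the rack floor in the empty place: within 10 mm along rack x and 9 mm along rack y of its centre, underside within 4 mm of the floor, square within 0.15 rad, cover up (tilt under 0.1 rad) and shut (above 0.004 m); the lever is at rest (below 0.08 rad) (x of unit in the frame of empty_place between -0.01 and 0.01 m and y of unit in the frame of empty_place between -0.009 and 0.009 m and z of unit in the frame of empty_place between -0.004 and 0.004 m and angle between the x axis of unit and the x axis of empty_place, either way round below 0.15 rad and angle between unit's own z axis and vertical below 0.1 rad and value of joint cover above 0.004 m and value of joint lever below 0.08 rad and linear speed of unit below 0.02 m/s); the robot touches nothing.
It fails at once if the lever flies back: faster than 2 rad/s upwards while still more than 0.25 rad from rest (velocity of joint lever below -2 rad/s and value of joint lever above 0.25 rad).
It fails at once if the unit is dropped into its place: faster than 0.5 m/s within 15 mm of the rack floor (horizontal distance between unit and empty_place below 0.04 m and z of unit in the frame of empty_place below 0.015 m and linear speed of unit above 0.5 m/s).
It fails at once if a finished unit is pushed more than 10 mm (distance of any of finished_a, finished_b from where it was at the start of the episode above 0.01 m).
It fails at once if the tin or the spool is moved more than 20 mm (distance of any of tin, spool from where it was at the start of the episode above 0.02 m).
It also fails if it takes over 72 s, if anything falls off the work surface, if the arm or the gripper's body presses on something with over 40 N, if the wrist force passes 120 N, or if a joint passes its speed limit or range.

## Working session

There is one attempt and no reset: what is moved stays moved. The work goes in short steps, Python scripts to look and compute and a shell command to move; the robot and the scene stay as the last step left them, time stands still between calls to the robot, and variables do not carry over. Pictures are saved under pics/ and viewed, and the job is handed in when it is done.

```bash
ls -la; mkdir -p pics
cat > h.py <<'E'
import numpy as np, cv2
from rig import status, vision, env, find_in, outline_of, place_of
from scipy.spatial.transform import Rotation as R
def proj(c,P):
    P=np.atleast_2d(P); M=np.array(c['world_to_cam']); q=P@M[:3,:3].T+M[:3,3]
    s=q[:,:2]/q[:,2:]; r2=(s**2).sum(1,keepdims=True); s=s*(1+c['k1']*r2)
    return s*[c['fx'],c['fy']]+[c['cx'],c['cy']]
def ray(c,uv):
    d=(np.array(uv,float)-[c['cx'],c['cy']])/[c['fx'],c['fy']]
    s=d.copy()
    for _ in range(30): s=d/(1+c['k1']*(s@s))
    M=np.array(c['world_to_cam']); Rm=M[:3,:3]
    o=-Rm.T@M[:3,3]; v=Rm.T@np.array([s[0],s[1],1]); return o,v/np.linalg.norm(v)
def atz(c,uv,z):
    o,v=ray(c,uv); return o+v*(z-o[2])/v[2]
def tri(rs):
    A=np.zeros((3,3));b=np.zeros(3)
    for o,v in rs:
        m=np.eye(3)-np.outer(v,v);A+=m;b+=m@o
    return np.linalg.solve(A,b)
def save(c,name): cv2.imwrite('pics/'+name,cv2.cvtColor(c['pixels'],cv2.COLOR_RGB2BGR))
E
python3 - <<'E'
from h import *
np.set_printoptions(precision=4,suppress=True)
cs={n:vision.read_camera(n) for n in('top','side')}
for n,c in cs.items():
    save(c,n+'0.png'); o,_=ray(c,[320,200]); print(n,o,c['fx'],c['k1'])
s=status.observe(); print(s['t'],s['tcp_pos'],s['eef_rot'],s['opening'],env.tcp_to_grasp, [a for a in dir(env) if a[0]!='_'])
for th,z in [('press',0),('nest',.03),('lever_grip',.258),('lever_hinge',.058),('unit',.03),('rack',0),('empty_place',.012),('finished_a',.012),('tin',0),('spool',0)]:
    for n,c in cs.items():
        for r in place_of(th,n)[:3]:
            print(th,n,np.round(r['uv'],1),round(r['confidence'],2),atz(c,r['uv'],z))
E
```

```text
total 12
drwxr-xr-x  3 agent agent 4096 Dec  6 19:10 .
drwxr-xr-x 23 root  root  4096 Dec  6 19:10 ..
drwxr-xr-x  2 agent agent 4096 Dec  6 19:10 pics
top [0.4494 0.0724 1.4489] 519.7773356501353 0.017401140947859293
side [0.4436 0.8571 0.77  ] 370.89109736455555 -0.08765802976245296
0.1 [0.1628 0.6545 0.2216] [-90.0048   0.0992  76.0349] 0.08747734411457281 -0.0187 ['MotionError', 'sign_off', 'tcp_to_grasp']
press top [382.9 216.3] 0.95 [ 0.5641 -0.1225  0.    ]
nest top [385.  217.4] 0.98 [ 0.5586 -0.1241  0.03  ]
nest top [423.5 212.3] 0.68 [ 0.571  -0.2301  0.03  ]
nest side [336.1 199.9] 0.84 [ 0.5549 -0.1369  0.03  ]
nest side [326.9 315.1] 0.5 [0.5157 0.3221 0.03  ]
lever_grip top [450.8 225.2] 0.57 [ 0.5209 -0.2429  0.258 ]
lever_hinge top [423.5 210.3] 0.92 [ 0.574  -0.2243  0.058 ]
lever_hinge side [332. 180.] 0.57 [ 0.58   -0.2122  0.058 ]
unit top [322.2 204.1] 0.78 [0.5978 0.0472 0.03  ]
unit top [385.5 214.9] 0.71 [ 0.5655 -0.1257  0.03  ]
unit top [455.5 227.7] 0.52 [ 0.5276 -0.3157  0.03  ]
unit side [314.1 237. ] 0.69 [0.5947 0.0566 0.03  ]
unit side [318.  328.7] 0.65 [0.5301 0.3626 0.03  ]
unit side [335.8 202.3] 0.62 [ 0.5541 -0.1234  0.03  ]
rack top [231.7 231.4] 0.94 [0.5285 0.2995 0.    ]
empty_place top [213.  227.2] 0.81 [0.5402 0.3492 0.012 ]
empty_place side [313.3 325.4] 0.61 [0.5447 0.3434 0.012 ]
finished_a top [247.9 235.9] 0.56 [0.5147 0.2531 0.012 ]
finished_a top [227.8 232.6] 0.52 [0.5247 0.3084 0.012 ]
finished_a side [330.3 298.3] 0.83 [0.5167 0.2572 0.012 ]
finished_a side [325.2 312.8] 0.82 [0.5226 0.3031 0.012 ]
tin top [308.1 164.6] 0.58 [0.7139 0.0846 0.    ]
tin top [454.  225.1] 0.39 [ 0.5365 -0.3201  0.    ]
tin side [274.2 246.4] 0.93 [0.7108 0.0853 0.    ]
spool top [264.2 161.4] 0.76 [0.7248 0.2086 0.    ]
spool side [258.1 278.3] 0.62 [ 0.7212  0.2142 -0.    ]
```

View pics/top0.png

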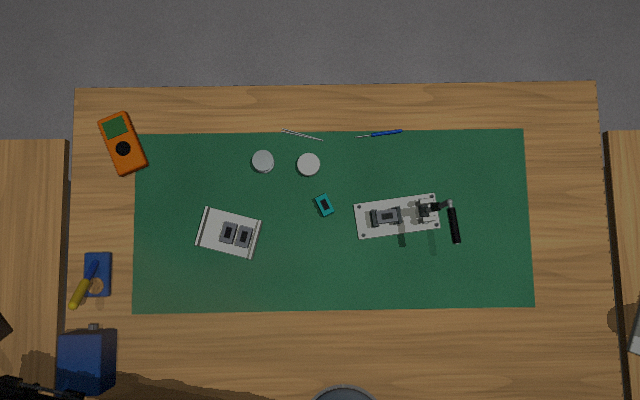

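View pics/side0.png

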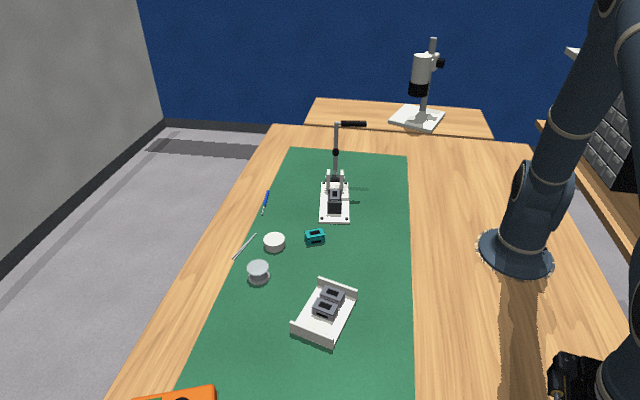

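Run:
```python
from h import *
t=cv2.imread('pics/top0.png');s=cv2.imread('pics/side0.png')
def crop(i,x,y,w,h,k,n): cv2.imwrite('pics/'+n,cv2.resize(i[y:y+h,x:x+w],None,fx=k,fy=k,interpolation=cv2.INTER_CUBIC))
crop(t,345,185,125,65,6,'tp.png');crop(t,185,195,85,70,8,'tr.png')
crop(s,300,110,80,120,5,'sp.png')
```

```text
(no output)
```

View pics/tp.png

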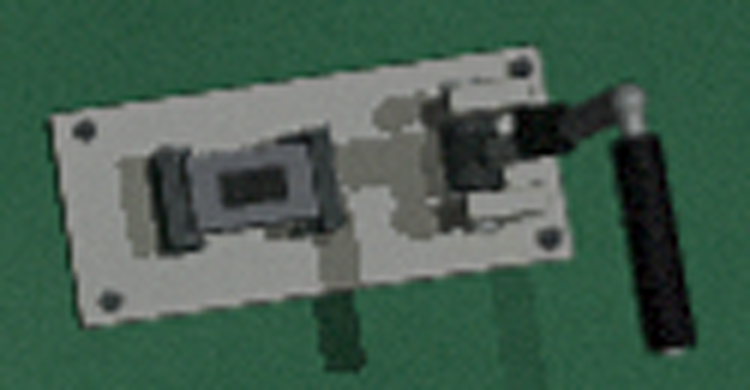

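View pics/tr.png

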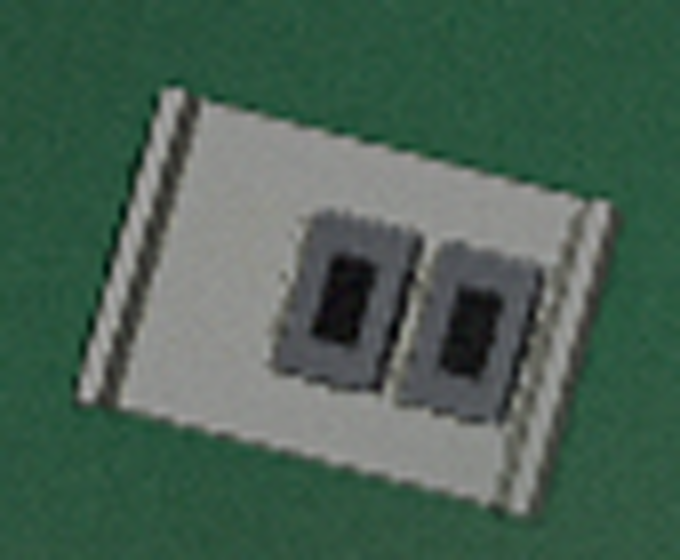

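View pics/sp.png

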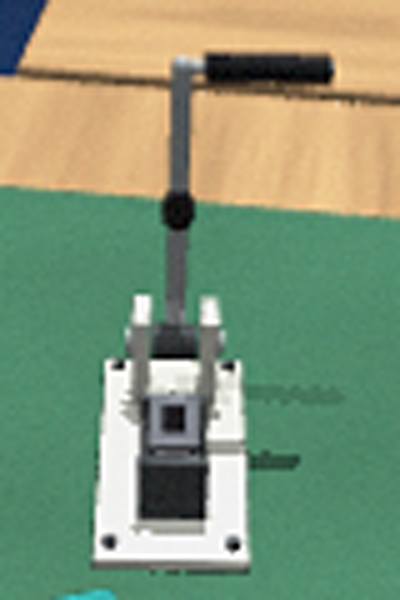

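```bash
cat > fit.py <<'E'
from h import *
from scipy.optimize import least_squares
np.set_printoptions(precision=4,suppress=True)
cs={n:vision.read_camera(n) for n in('top','side')}
def un(p,k,o): return (np.array(p,float)+.5)/k-.5+np.array(o)
def world(p,L):
    L=np.atleast_2d(np.array(L,float)); c,s=np.cos(p[2]),np.sin(p[2])
    return np.c_[p[0]+c*L[:,0]-s*L[:,1],p[1]+s*L[:,0]+c*L[:,1],L[:,2]]
def fit(p0,obs):
    f=lambda p:np.concatenate([(proj(cs[n],world(p,L))-uv).ravel() for n,L,uv in obs])
    r=least_squares(f,p0); return r.x,r.fun
mm=lambda a:np.array(a)/1000
T=mm([[-80,50,10],[150,50,10],[150,-50,10],[-80,-50,10]])
pt=('top',T,un([[50,115],[540,47],[572,258],[82,326]],6,(345,185)))
ps=('side',T,un([[97,555],[107,360],[240,362],[248,560]],5,(300,110)))
g=('top',mm([[118,-14,258],[118,-96,258]]),un([[640,135],[670,350]],6,(345,185)))
for o in ([pt],[ps],[pt,ps],[pt,g]):
    x,f=fit([.56,-.124,-1.5],o); print('press',x,np.degrees(x[2]),f.reshape(-1,2).round(1).tolist())
p,_=fit([.56,-.124,-1.5],[pt])
# rack
W=mm([[55,79,42],[-55,79,42],[55,-79,42],[-55,-79,42]])
def rk(sg): 
    return ('top',W*[sg,sg,1],un([[165,88],[80,402],[618,208],[540,518]],8,(185,195)))
r,f=fit([.53,.3,-.25],[rk(1)]); print('rack',r,np.degrees(r[2]),f.round(1))
def draw(n,img,lines,col):
    k=3;im=cv2.resize(img,None,fx=k,fy=k,interpolation=cv2.INTER_CUBIC)
    for q,L in lines:
        uv=(proj(cs[n],world(q,mm(L)))+.5)*k-.5
        cv2.polylines(im,[np.round(uv*8).astype(np.int32)],True,col,1,cv2.LINE_AA,3)
    return im
def box(a,b,c,d,z): return [[a,c,z],[b,c,z],[b,d,z],[a,d,z]]
L=[(p,box(-80,150,-50,50,10)),(p,box(-28,28,-17,17,63)),(p,box(-80,150,-50,50,0)),(p,box(108,128,-96,-14,258)),(p,box(90,126,18,30,80)),(p,box(90,126,-30,-18,80)),
(r,box(-55,55,71,79,42)),(r,box(-55,55,-79,-71,42)),(r,box(-55,55,-71,71,12))]+[(r,box(-28,28,y-17,y+17,40 if y<40 else 12)) for y in(-44,0,44)]
for n in cs:
    im=draw(n,cv2.imread(f'pics/{n}0.png'),L,(0,0,255))
    if n=='top': cv2.imwrite('pics/ot1.png',im[540:800,1020:1420]);cv2.imwrite('pics/ot2.png',im[580:800,560:820])
    else: cv2.imwrite('pics/os1.png',im[320:700,900:1160]);cv2.imwrite('pics/os2.png',im[800:1080,820:1120])
for n,q,z in(('nest',[0,0,30],0),('grip',[118,-55,258],0),('gripdown',[-100,-55,80],0)): print(n,world(p,mm([q])))
print('empty',world(r,mm([[0,44,12]])))
E
python3 fit.py; cd pics; python3 -c "
import cv2
for n in('ot1','ot2','os1','os2'):
    i=cv2.imread(n+'.png');cv2.imwrite(n+'b.png',cv2.resize(i,None,fx=min(2,600/i.shape[0]),fy=min(2,600/i.shape[0])))"
```

```text
press [ 0.5605 -0.1241 -1.4491] -83.02669250192133 [[-0.0, -0.3], [-0.2, -0.1], [0.4, 0.2], [-0.1, 0.2]]
press [ 0.5597 -0.1278 -1.4384] -82.41237228579257 [[-0.6, 0.4], [-0.2, -0.5], [0.3, -0.3], [0.5, 0.1]]
press [ 0.5601 -0.1249 -1.4449] -82.78695599670235 [[0.2, -0.0], [-0.1, -0.2], [0.7, 0.1], [0.3, 0.5], [-1.0, 0.9], [-0.2, -0.1], [0.3, 0.2], [0.2, 0.8]]
press [ 0.5609 -0.1248 -1.4473] -82.92534841944543 [[0.2, -0.4], [-0.0, -0.3], [0.6, -0.0], [0.2, 0.1], [-1.0, 0.5], [0.1, 0.0]]
rack [ 0.5235  0.3018 -0.2623] -15.030048972378237 [ 0.4  0.1  0.   0.3  0.2 -0.7 -0.6  0.2]
nest [[ 0.5605 -0.1241  0.03  ]]
grip [[ 0.5202 -0.2479  0.258 ]]
gripdown [[ 0.4938 -0.0315  0.08  ]]
empty [[0.5349 0.3443 0.012 ]]
```

View pics/ot1b.png

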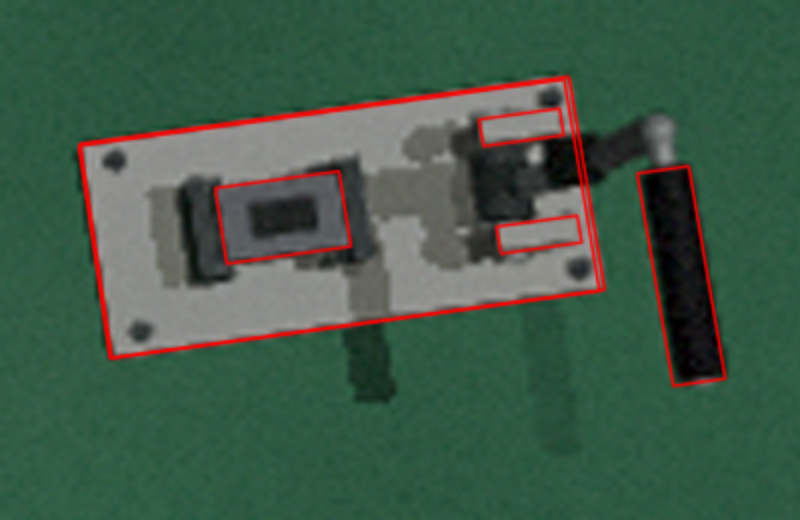

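View pics/ot2b.png

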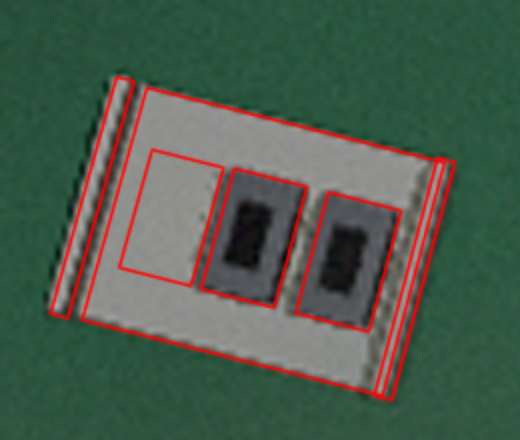

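View pics/os1b.png

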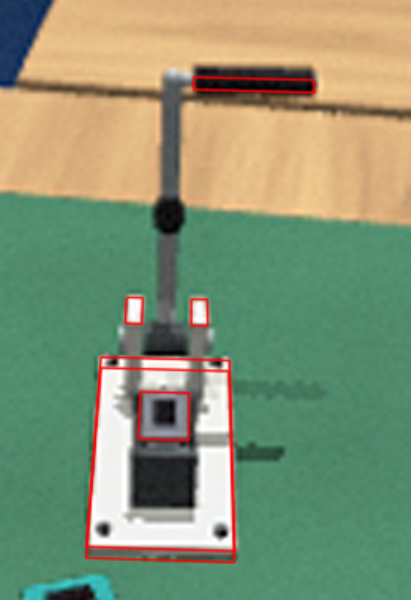

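View pics/os2b.png

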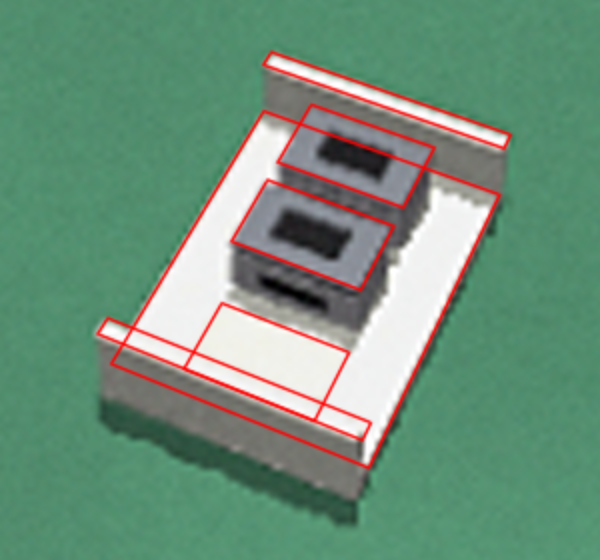

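```bash
cat > to.py <<'E'
# usage: to.py X Y Z [YAW] : shift from measured pose to target TCP in tool axes
import sys
from h import *
a=list(map(float,sys.argv[1:])); s=status.observe(); p=np.array(s['tcp_pos']); e=s['eef_rot']
Rm=R.from_euler('xyz',e,degrees=True)
y=a[3] if len(a)>3 else e[2]
d=np.array(a[:3])-p; Ry=R.from_euler('xyz',[-90,0,y],degrees=True)
np.set_printoptions(precision=4,suppress=True)
print('t',s['t'],'p',p,'e',np.array(e),'F',np.array(s['ft_force']),'op',s['opening'])
print('shift in current axes',Rm.inv().apply(d),' in final-yaw axes',Ry.inv().apply(d),'len',np.linalg.norm(d))
print('turn rotvec (tool)',(Rm.inv()*Ry).as_rotvec())
E
python3 -m jog '[[0,-0.03,0,0,-0.122,0,0.087],[0,-0.03,0,0,-0.122,0,0.087],[0,-0.03,0,0,-0.122,0,0.087],[-0.02,0,-0.03,0,0,0,0.087],[-0.02,0,-0.035,0,0,0,0.087],[-0.02,0,-0.035,0,0,0,0.087],[-0.02,0,-0.035,0,0,0,0.087],[-0.02,0,-0.035,0,0,0,0.087],[-0.02,0,-0.035,0,0,0,0.087],[-0.02,0,-0.035,0,0,0,0.087]]' 10
python3 to.py 0.5 0 0.32 97
```

```text
t: 2.03
tcp_pos: [0.4198, 0.5443, 0.3128]
eef_rot: [-90.0, -0.0, 97.0]
ft_force: [-0.3, 0.7, -0.1]
opening: 0.087
t 2.0333 p [0.4198 0.5443 0.3128] e [-90.0151  -0.0217  97.0095] F [-0.3326  0.7438 -0.072 ] op 0.08696558487903604
shift in current axes [-0.5501 -0.0074 -0.0132]  in final-yaw axes [-0.5501 -0.0072 -0.0133] len 0.5502571219883384
turn rotvec (tool) [0.0003 0.0002 0.0004]
```

```bash
python3 -m jog '[[-0.04,0,-0.002,0,0,0,0.087],[-0.04,0,-0.002,0,0,0,0.087],[-0.04,0,-0.002,0,0,0,0.087],[-0.04,0,-0.002,0,0,0,0.087],[-0.04,0,-0.002,0,0,0,0.087],[-0.04,0,-0.002,0,0,0,0.087],[-0.04,0,-0.001,0,0,0,0.087],[-0.04,0,0,0,0,0,0.087],[-0.04,0,0,0,0,0,0.087],[-0.04,0,0,0,0,0,0.087]]'
python3 to.py 0.5202 -0.2479 0.30 97
```

```text
t: 2.87
tcp_pos: [0.4797, 0.148, 0.3128]
eef_rot: [-90.0, -0.0, 97.0]
ft_force: [0.7, -0.4, 0.7]
opening: 0.0868
t 2.8667 p [0.4797 0.148  0.3128] e [-90.0427  -0.0282  97.0076] F [ 0.7475 -0.3677  0.6937] op 0.08680984167971849
shift in current axes [-0.3979  0.0126  0.0081]  in final-yaw axes [-0.3979  0.0128  0.008 ] len 0.3981396543112177
turn rotvec (tool) [0.0007 0.0001 0.0005]
```

```bash
python3 -m jog '[[-0.04,0,0.001,0,0,0,0.087],[-0.04,0,0.001,0,0,0,0.087],[-0.04,0,0.001,0,0,0,0.087],[-0.04,0,0.001,0,0,0,0.087],[-0.04,0,0.001,0,0,0,0.087],[-0.04,0,0.001,0,0,0,0.087],[-0.04,0,0.001,0,0,0,0.087],[-0.04,0,0.001,0,0,0,0.087],[-0.04,0,0,0,0,0,0.087],[-0.038,0,0,0,0,0,0.087]]'
python3 - <<'E'
from h import *
cs={n:vision.read_camera(n) for n in('top','side')}
for n,c in cs.items():
    save(c,n+'1.png')
    for r in place_of('lever_grip',n)[:2]: print(n,r['uv'],r['confidence'],atz(c,r['uv'],.258))
c=cs['side']['pixels'];cv2.imwrite('pics/s1.png',cv2.resize(c[60:230,270:410,::-1],None,fx=3.5,fy=3.5))
c=cs['top']['pixels'];cv2.imwrite('pics/t1.png',cv2.resize(c[160:270,350:500,::-1],None,fx=5,fy=5))
E
python3 to.py 0.5202 -0.2479 0.239 97
```

```text
t: 3.7
tcp_pos: [0.5202, -0.2483, 0.3129]
eef_rot: [-90.0, 0.0, 97.0]
ft_force: [1.4, -1.0, 0.3]
opening: 0.0869
top [453.6, 224.9] 0.85 [ 0.52147039 -0.24933404  0.258     ]
top [382.6, 217.2] 0.42 [ 0.54161561 -0.08702194  0.258     ]
side [352.2, 121.5] 0.71 [ 0.52511855 -0.2670795   0.258     ]
t 3.9 p [ 0.5201 -0.2469  0.3123] e [-89.9769  -0.0222  96.8601] F [0.4832 1.0677 0.0079] op 0.08701568377029774
shift in current axes [-0.001   0.0733  0.    ]  in final-yaw axes [-0.001   0.0733  0.    ] len 0.07328472372403778
turn rotvec (tool) [-0.0004 -0.0024  0.0004]
```

View pics/s1.png

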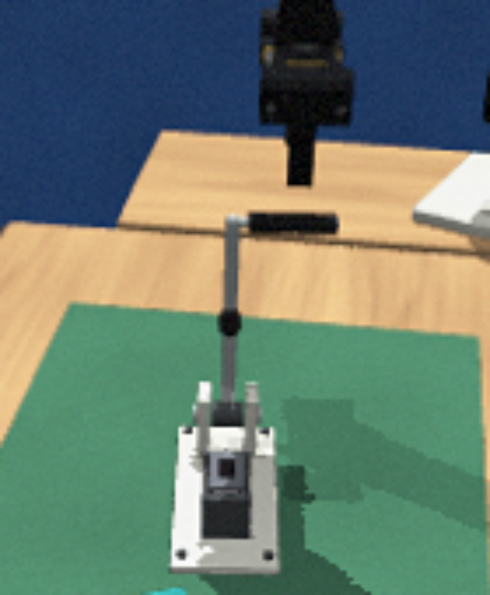

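View pics/t1.png

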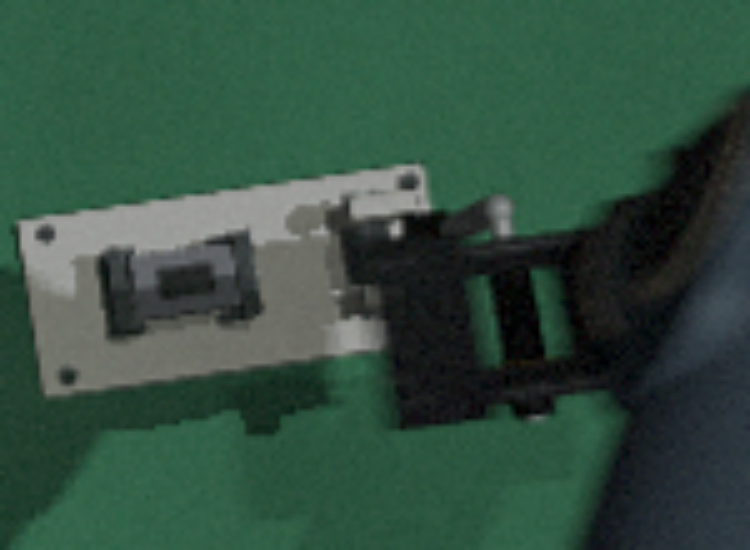

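```bash
python3 -m jog '[[0,0.02,0,0,0,0,0.087],[0,0.02,0,0,0,0,0.087],[0,0.02,0,0,0,0,0.06],[0,0.014,0,0,0,0,0.03],[0,0,0,0,0,0,0.015],[0,0,0,0,0,0,0.01],[0,0,0,0,0,0,0.01],[0,0,0,0,0,0,0.01],[0,0,0,0,0,0,0.01],[0,0,0,0,0,0,0.01]]' 30
python3 to.py 0.5202 -0.2479 0.239 97
```

```text
t: 4.73
tcp_pos: [0.5208, -0.2462, 0.2394]
eef_rot: [-90.1, 0.0, 97.0]
ft_force: [-0.6, 0.9, -0.1]
opening: 0.0416
t 4.7333 p [ 0.5208 -0.2462  0.2394] e [-90.0852   0.0256  97.01  ] F [-0.5917  0.9351 -0.0725] op 0.04161400748452416
shift in current axes [-0.0017  0.0004  0.0008]  in final-yaw axes [-0.0017  0.0004  0.0008] len 0.0018917519365947181
turn rotvec (tool) [ 0.0015  0.0002 -0.0004]
```

```bash
python3 -m jog '[[0,0,0,0,0,0,0.01],[0,0,0,0,0,0,0.01],[0,0,0,0,0,0,0.01],[0,0,0,0,0,0,0.01],[0,0,0,0,0,0,0.01],[0,0,0,0,0,0,0.01],[0,0,0,0,0,0,0.01],[0,0,0,0,0,0,0.01],[0,0,0,0,0,0,0.01],[0,0,0,0,0,0,0.01]]' 30
python3 to.py 0.5202 -0.2479 0.239 97
```

```text
t: 5.57
tcp_pos: [0.5205, -0.2464, 0.2388]
eef_rot: [-90.0, 0.0, 97.0]
ft_force: [-0.3, -3.4, 1.4]
opening: 0.0189
t 5.5667 p [ 0.5205 -0.2464  0.2388] e [-90.0224   0.0234  96.9905] F [-0.3419 -3.3765  1.4289] op 0.018910845815134192
shift in current axes [-0.0015 -0.0002  0.0005]  in final-yaw axes [-0.0015 -0.0002  0.0005] len 0.0015516962879010038
turn rotvec (tool) [ 0.0004 -0.0002 -0.0004]
```

Run:
```python
import numpy as np
th=np.linspace(0,1.57,31);a=np.radians(84.86)+th
X=-201*np.cos(a)-(-201*np.cos(a[0]));Y=-(201*np.sin(a)-201*np.sin(a[0]))
X=np.round(X*2)/2;Y=np.round(Y*2)/2
for i in range(30): print(i+1,round(th[i+1],3),X[i+1]-X[i],Y[i+1]-Y[i])
```

```text
1 0.052 10.5 -0.5
2 0.105 10.5 -0.5
3 0.157 10.5 0.5
4 0.209 10.5 1.0
5 0.262 10.5 1.5
6 0.314 10.0 2.0
7 0.366 10.5 3.0
8 0.419 10.0 3.0
9 0.471 10.0 3.5
10 0.523 9.5 4.5
11 0.576 9.5 4.5
12 0.628 9.0 5.0
13 0.68 9.0 5.5
14 0.733 8.5 6.5
15 0.785 8.5 6.5
16 0.837 7.5 7.0
17 0.89 7.5 7.0
18 0.942 7.5 8.0
19 0.994 6.5 8.0
20 1.047 6.5 8.5
21 1.099 5.5 8.5
22 1.151 5.5 9.0
23 1.204 5.0 9.5
24 1.256 4.5 9.5
25 1.308 3.5 10.0
26 1.361 3.5 10.0
27 1.413 3.0 10.0
28 1.465 2.0 10.0
29 1.518 2.0 10.5
30 1.57 1.0 10.5
```

```bash
python3 -m jog '[[0.0105,-0.0005,0,0,0,0,0.01],[0.0105,-0.0005,0,0,0,0,0.01],[0.0105,0.0005,0,0,0,0,0.01],[0.0105,0.001,0,0,0,0,0.01],[0.0105,0.0015,0,0,0,0,0.01],[0.010,0.002,0,0,0,0,0.01],[0.0105,0.003,0,0,0,0,0.01],[0.010,0.003,0,0,0,0,0.01],[0.010,0.0035,0,0,0,0,0.01],[0.0095,0.0045,0,0,0,0,0.01]]' 40
python3 - <<'E'
from h import *
s=status.observe(); p=np.array(s['tcp_pos']); print(p,s['ft_force'],s['opening'],s['eef_rot'])
E
```

```text
t: 6.4
tcp_pos: [0.5075, -0.1445, 0.2196]
eef_rot: [-90.0, 0.1, 97.0]
ft_force: [3.2, -7.2, -4.7]
opening: 0.0189
[ 0.50751402 -0.14446535  0.21957204] [ 3.15431384 -7.19174805 -4.73504821] 0.0189249562925412 [-89.97649715   0.11873238  97.00643848]
```

```bash
python3 -m jog '[[0.0095,0.0045,0,0,0,0,0.01],[0.009,0.005,0,0,0,0,0.01],[0.009,0.0055,0,0,0,0,0.01],[0.0085,0.0065,0,0,0,0,0.01],[0.0085,0.0065,0,0,0,0,0.01],[0.0075,0.007,0,0,0,0,0.01],[0.0075,0.007,0,0,0,0,0.01],[0.0075,0.008,0,0,0,0,0.01],[0.0065,0.008,0,0,0,0,0.01],[0.0065,0.0085,0,0,0,0,0.01]]'
python3 to.py 0.4938 -0.0315 0.061 97
```

```text
t: 7.23
tcp_pos: [0.4979, -0.0675, 0.1537]
eef_rot: [-90.0, 0.3, 96.9]
ft_force: [2.9, -12.2, -1.7]
opening: 0.0187
t 7.2333 p [ 0.4979 -0.0675  0.1537] e [-90.0051   0.2539  96.9387] F [  2.8553 -12.2181  -1.7109] op 0.018711969423547255
shift in current axes [ 0.0367  0.0926 -0.0003]  in final-yaw axes [ 0.0363  0.0927 -0.0004] len 0.09956120134568298
turn rotvec (tool) [ 0.0001 -0.0011 -0.0044]
```

```bash
python3 -m jog '[[0.0055,0.0085,0,0,0,0,0.01],[0.0055,0.009,0,0,0,0,0.01],[0.005,0.0095,0,0,0,0,0.01],[0.0045,0.0095,0,0,0,0,0.01],[0.0035,0.010,0,0,0,0,0.01],[0.0035,0.010,0,0,0,0,0.01],[0.003,0.010,0,0,0,0,0.01],[0.002,0.010,0,0,0,0,0.01],[0.002,0.0105,0,0,0,0,0.01],[0.001,0.010,0,0,0,0,0.01]]'
python3 to.py 0.4938 -0.0315 0.061 97
```

```text
t: 8.07
tcp_pos: [0.4937, -0.0323, 0.0579]
eef_rot: [-90.0, 0.2, 96.9]
ft_force: [-10.6, -12.5, 52.4]
opening: 0.0187
t 8.0667 p [ 0.4937 -0.0323  0.0579] e [-89.9899   0.156   96.9023] F [-10.5694 -12.5008  52.4498] op 0.018671699539947857
shift in current axes [ 0.0008 -0.0031 -0.0002]  in final-yaw axes [ 0.0008 -0.0031 -0.0002] len 0.0031881737433326948
turn rotvec (tool) [-0.0002 -0.0017 -0.0027]
```

```bash
python3 -m jog '[[0,0,0,0,0,0,0.01],[0,0,0,0,0,0,0.01],[0,-0.001,0,0,0,0,0.01],[0,-0.001,0,0,0,0,0.01],[0,0,0,0,0,0,0.01],[0,0,0,0,0,0,0.01],[0,0,0,0,0,0,0.01],[0,0,0,0,0,0,0.01],[0,0,0,0,0,0,0.01],[0,0,0,0,0,0,0.01]]'
python3 - <<'E'
from h import *
c=vision.read_camera('side');i=c['pixels'][130:270,250:430,::-1];cv2.imwrite('pics/s2.png',cv2.resize(i,None,fx=4,fy=4))
E
python3 to.py 0.4938 -0.0315 0.061 97
```

```text
t: 8.9
tcp_pos: [0.4935, -0.0331, 0.0597]
eef_rot: [-90.0, 0.2, 96.9]
ft_force: [-0.6, -13.2, 3.6]
opening: 0.0183
t 8.95 p [ 0.4936 -0.0331  0.0597] e [-89.998    0.2191  96.8859] F [  0.8743 -13.2473   4.3122] op 0.018236978183242603
shift in current axes [ 0.0016 -0.0013 -0.0004]  in final-yaw axes [ 0.0016 -0.0013 -0.0004] len 0.0020886204246559482
turn rotvec (tool) [-0.     -0.002  -0.0038]
```

View pics/s2.png

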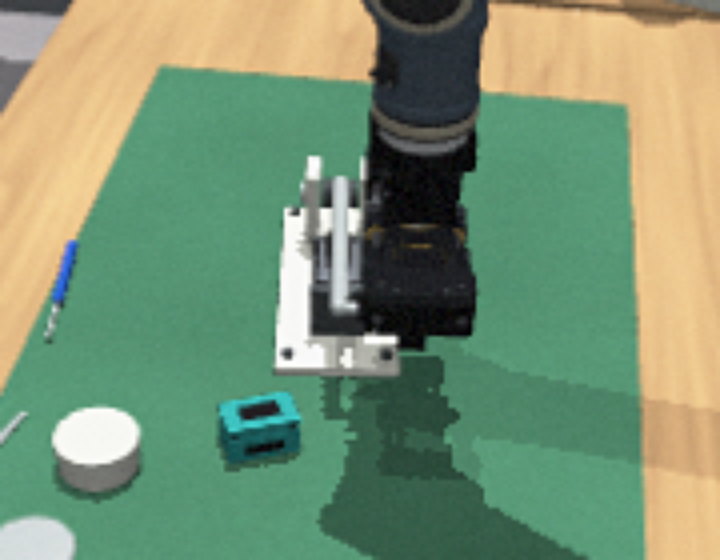

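```bash
python3 -m jog '[[-0.001,-0.008,0,0,0,0,0.01],[-0.002,-0.0105,0,0,0,0,0.01],[-0.002,-0.010,0,0,0,0,0.01],[-0.003,-0.010,0,0,0,0,0.01],[-0.0035,-0.010,0,0,0,0,0.01],[-0.0035,-0.010,0,0,0,0,0.01],[-0.0045,-0.0095,0,0,0,0,0.01],[-0.005,-0.0095,0,0,0,0,0.01],[-0.0055,-0.009,0,0,0,0,0.01],[-0.0055,-0.0085,0,0,0,0,0.01]]'
python3 to.py 0.5205 -0.2464 0.2388 97
python3 -m jog '[[-0.0065,-0.0085,0,0,0,0,0.01],[-0.0065,-0.008,0,0,0,0,0.01],[-0.0075,-0.008,0,0,0,0,0.01],[-0.0075,-0.007,0,0,0,0,0.01],[-0.0075,-0.007,0,0,0,0,0.01],[-0.0085,-0.0065,0,0,0,0,0.01],[-0.0085,-0.0065,0,0,0,0,0.01],[-0.009,-0.0055,0,0,0,0,0.01],[-0.009,-0.005,0,0,0,0,0.01],[-0.0095,-0.0045,0,0,0,0,0.01]]'
python3 to.py 0.5205 -0.2464 0.2388 97
```

```text
t: 9.78
tcp_pos: [0.4984, -0.0716, 0.1541]
eef_rot: [-90.1, 0.5, 96.8]
ft_force: [7.1, -19.7, -10.8]
opening: 0.0184
t 9.7833 p [ 0.4984 -0.0716  0.1541] e [-90.0748   0.5288  96.8393] F [  7.0846 -19.7128 -10.8062] op 0.018384415169082863
shift in current axes [-0.177  -0.083  -0.0013]  in final-yaw axes [-0.1762 -0.0847 -0.0007] len 0.19551503094882985
turn rotvec (tool) [ 0.0013 -0.0028 -0.0092]
t: 10.62
tcp_pos: [0.5079, -0.149, 0.2168]
eef_rot: [-90.0, 0.5, 96.9]
ft_force: [13.7, -15.6, -31.7]
opening: 0.0184
t 10.6167 p [ 0.5079 -0.149   0.2168] e [-89.9847   0.4798  96.8827] F [ 13.7127 -15.5565 -31.6796] op 0.01843878728193829
shift in current axes [-0.0984 -0.0212 -0.0008]  in final-yaw axes [-0.0982 -0.022  -0.0006] len 0.10062749348165695
turn rotvec (tool) [-0.0003 -0.002  -0.0084]
```

```bash
python3 -m jog '[[-0.0095,-0.002,0,0,0,0,0.01],[-0.010,-0.0025,0,0,0,0,0.01],[-0.010,-0.0025,0,0,0,0,0.01],[-0.0105,-0.003,0,0,0,0,0.01],[-0.010,-0.002,0,0,0,0,0.01],[-0.0105,-0.0015,0,0,0,0,0.01],[-0.0105,-0.001,0,0,0,0,0.01],[-0.0105,-0.0005,0,0,0,0,0.01],[-0.010,0.0005,0,0,0,0,0.01],[-0.005,0.0005,0,0,0,0,0.01]]'
python3 to.py 0.5205 -0.2464 0.2388 97
```

```text
t: 11.45
tcp_pos: [0.5197, -0.2409, 0.234]
eef_rot: [-90.0, -0.0, 97.0]
ft_force: [2.2, -2.0, -6.2]
opening: 0.0182
t 11.45 p [ 0.5197 -0.2409  0.234 ] e [-89.9737  -0.0189  96.9764] F [ 2.2382 -1.9515 -6.1618] op 0.018179617084959087
shift in current axes [-0.0056 -0.0048 -0.0001]  in final-yaw axes [-0.0056 -0.0048 -0.0001] len 0.007383780853859969
turn rotvec (tool) [-0.0005 -0.0004  0.0003]
```

```bash
python3 -m jog '[[-0.002,0,0,0,0,0,0.01],[-0.002,0,0,0,0,0,0.01],[-0.002,0,0,0,0,0,0.01],[-0.001,0,0,0,0,0,0.01],[0,0,0,0,0,0,0.01],[0,0,0,0,0,0,0.01],[0,0,0,0,0,0,0.01],[0,0,0,0,0,0,0.01],[0,0,0,0,0,0,0.01],[0,0,0,0,0,0,0.01]]' 20
python3 to.py 0.5205 -0.2464 0.2388 97
```

```text
t: 12.28
tcp_pos: [0.5204, -0.2464, 0.2338]
eef_rot: [-90.0, -0.1, 97.0]
ft_force: [5.3, -1.8, -16.7]
opening: 0.0188
t 12.2833 p [ 0.5204 -0.2464  0.2338] e [-89.9523  -0.0526  97.0283] F [  5.2701  -1.7592 -16.7329] op 0.01879880573218276
shift in current axes [ 0.     -0.005  -0.0001]  in final-yaw axes [ 0.     -0.005  -0.0001] len 0.005001070571529391
turn rotvec (tool) [-0.0008  0.0005  0.0009]
```

```bash
python3 -m jog '[[0,0.002,0,0,0,0,0.087],[0,0,0,0,0,0,0.087],[0,0,0,0,0,0,0.087],[0,0,0,0,0,0,0.087],[0,0,0,0,0,0,0.087],[0,0,0,0,0,0,0.087],[0,0,0,0,0,0,0.087],[0,-0.02,0,0,0,0,0.087],[0,-0.03,0,0,0,0,0.087],[0,-0.03,0,0,0,0,0.087]]' 20
python3 to.py 0.5605 -0.1241 0.16 97; python3 -c "
from h import *
print(np.round(status.observe()['joint_positions'],1))"
```

```text
t: 13.12
tcp_pos: [0.5199, -0.2467, 0.3128]
eef_rot: [-89.9, -0.1, 97.0]
ft_force: [-0.3, 1.0, 1.3]
opening: 0.0776
t 13.1167 p [ 0.5199 -0.2467  0.3128] e [-89.8645  -0.0628  96.997 ] F [-0.314   0.9802  1.3042] op 0.07759519848294351
shift in current axes [ 0.1166  0.1528 -0.0556]  in final-yaw axes [ 0.1168  0.1528 -0.0553] len 0.20006725612063095
turn rotvec (tool) [-0.0024 -0.0001  0.0011]
[  0.4  14.2  26.   95.9  -6.5  71.5 124.7]
```

```bash
python3 -m jog '[[0.039,0,0,0,0,0,0.087],[0.039,0,0,0,0,0,0.087],[0.039,0,0,0,0,0,0.087],[0,0,-0.028,0,0,0,0.087],[0,0,-0.0275,0,0,0,0.087],[0,0,0,0,0.121,0,0.087],[0,0,0,0,0.121,0,0.087],[0,0,0,0,0.121,0,0.087],[0,0,0,0,0.121,0,0.087],[0,0,0,0,0.121,0,0.087]]' 20
python3 -m jog '[[0,0,0,0,0.121,0,0.087],[0,0,0,0,0.121,0,0.087],[0,0,0,0,0.121,0,0.087],[0,0,0,0,0.121,0,0.087],[0,0.03,0,0,0.121,0,0.087],[0,0.03,0,0,0.121,0,0.087],[0,0.03,0,0,0.121,0,0.087],[0,0.03,0,0,0.119,0,0.087],[0,0,0,0,0,0,0.087],[0,0,0,0,0,0,0.087]]' 20
python3 to.py 0.5605 -0.1241 0.028 7
python3 - <<'E'
from h import *
cs={n:vision.read_camera(n) for n in('top','side')}
for n,c in cs.items():
    save(c,n+'3.png')
    for r in place_of('nest',n)[:2]: print(n,r['uv'],r['confidence'],atz(c,r['uv'],.03))
c=cs['side']['pixels'];cv2.imwrite('pics/s3.png',cv2.resize(c[60:230,270:410,::-1],None,fx=3.5,fy=3.5))
c=cs['top']['pixels'];cv2.imwrite('pics/t3.png',cv2.resize(c[160:270,340:490,::-1],None,fx=5,fy=5))
E
```

```text
t: 13.95
tcp_pos: [0.5613, -0.1242, 0.3125]
eef_rot: [-90.0, 0.0, 62.0]
ft_force: [-0.2, 0.0, -0.3]
opening: 0.0868
t: 14.78
tcp_pos: [0.5607, -0.1238, 0.1918]
eef_rot: [-90.0, 0.2, 7.2]
ft_force: [1.1, -0.0, 1.1]
opening: 0.087
t 14.7833 p [ 0.5607 -0.1238  0.1918] e [-89.9832   0.1836   7.175 ] F [ 1.0687 -0.0227  1.1186] op 0.08704259421495777
shift in current axes [ 0.0003  0.1638 -0.0003]  in final-yaw axes [-0.0002  0.1638 -0.0002] len 0.16375591257423971
turn rotvec (tool) [-0.0003  0.0031 -0.0032]
top [384.0, 217.4] 0.96 [ 0.55867081 -0.12135971  0.03      ]
side [335.3, 200.8] 0.82 [ 0.55684712 -0.13142296  0.03      ]
side [316.7, 325.4] 0.29 [0.53459434 0.35431504 0.03      ]
```

View pics/s3.png

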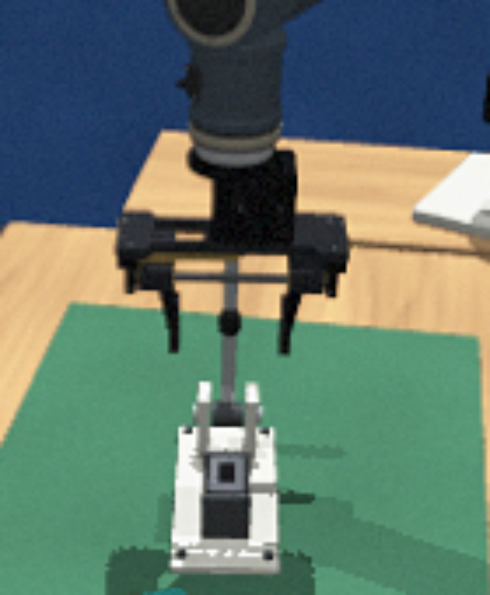

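View pics/t3.png

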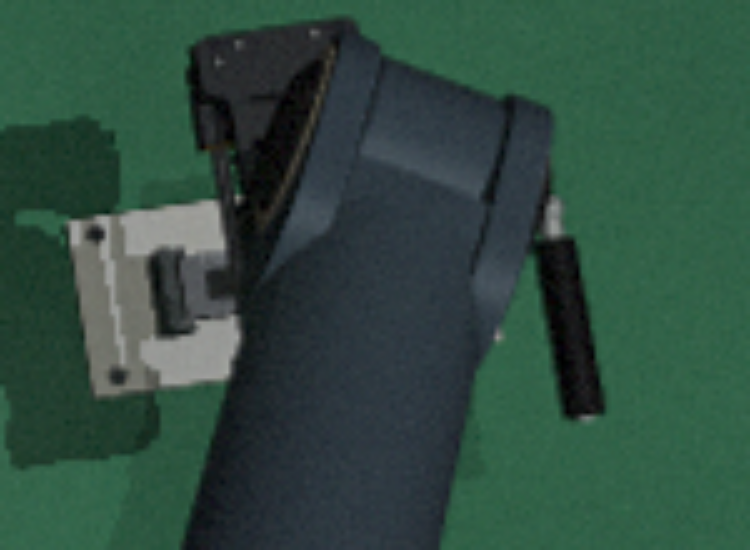

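```bash
python3 -m jog '[[0,0.02,0,0,0.003,0.003,0.087],[0,0.02,0,0,0,0,0.087],[0,0.02,0,0,0,0,0.087],[0,0.02,0,0,0,0,0.087],[0,0.02,0,0,0,0,0.087],[0,0,0,0,0,0,0.087],[0,0,0,0,0,0,0.087],[0,0,0,0,0,0,0.087],[0,0,0,0,0,0,0.087],[0,0,0,0,0,0,0.087]]' 20
python3 to.py 0.5605 -0.1241 0.034 7
python3 - <<'E'
from h import *
c=vision.read_camera('side')
cv2.imwrite('pics/s4.png',cv2.resize(c['pixels'][60:230,270:410,::-1],None,fx=3.5,fy=3.5))
E
```

```text
t: 15.82
tcp_pos: [0.5622, -0.1244, 0.0941]
eef_rot: [-90.0, 0.0, 6.8]
ft_force: [-1.1, 0.4, -0.6]
opening: 0.0875
t 15.8167 p [ 0.5622 -0.1244  0.0941] e [-90.0194   0.0075   6.8314] F [-1.0725  0.4438 -0.6216] op 0.08746606441200687
shift in current axes [-0.0016  0.0601  0.0005]  in final-yaw axes [-0.0016  0.0601  0.0005] len 0.060097305580686274
turn rotvec (tool) [ 0.0003 -0.0029 -0.0001]
```

View pics/s4.png

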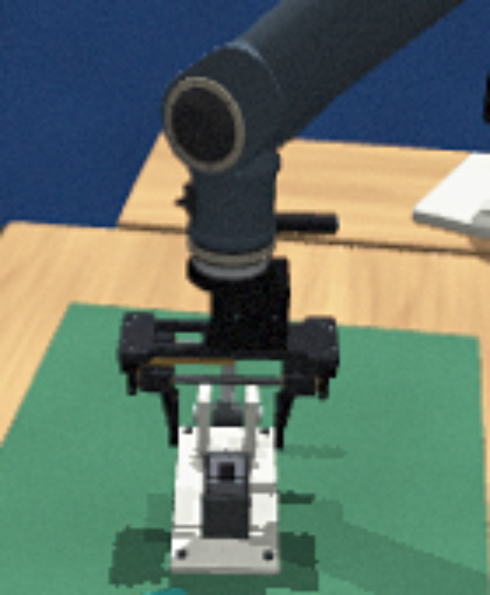

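```bash
python3 -m jog '[[-0.0005,0.012,0,0,0,0,0.087],[-0.0005,0.012,0,0,0,0,0.087],[0,0.012,0,0,0,0,0.087],[0,0.012,0,0,0,0,0.087],[0,0.012,0,0,0,0,0.07],[0,0,0,0,0,0,0.06],[0,0,0,0,0,0,0.05],[0,0,0,0,0,0,0.045],[0,0,0,0,0,0,0.04],[0,0,0,0,0,0,0.02]]' 12
python3 to.py 0.5605 -0.1241 0.034 7
```

```text
t: 16.7
tcp_pos: [0.5605, -0.1245, 0.0332]
eef_rot: [-90.0, 0.1, 6.8]
ft_force: [0.3, 0.6, 0.3]
opening: 0.055
t 16.7 p [ 0.5605 -0.1245  0.0332] e [-90.0154   0.094    6.8177] F [0.3407 0.6259 0.2815] op 0.055031974093728
shift in current axes [ 0.     -0.0008  0.0004]  in final-yaw axes [ 0.     -0.0008  0.0004] len 0.000929322778496648
turn rotvec (tool) [ 0.0003 -0.0032 -0.0016]
```

```bash
python3 -m jog '[[0,0,0,0,0,0,0.02],[0,0,0,0,0,0,0.02],[0,0,0,0,0,0,0.02],[0,0,0,0,0,0,0.02],[0,0,0,0,0,0,0.02],[0,0,0,0,0,0,0.02],[0,0,0,0,0,0,0.02],[0,0,0,0,0,0,0.02],[0,0,0,0,0,0,0.02],[0,0,0,0,0,0,0.02]]' 20
python3 to.py 0.5605 -0.1241 0.034 7
```

```text
t: 17.53
tcp_pos: [0.5602, -0.1243, 0.0328]
eef_rot: [-90.0, 0.1, 6.8]
ft_force: [0.0, 0.7, 5.1]
opening: 0.0343
t 17.5333 p [ 0.5602 -0.1243  0.0328] e [-89.9938   0.1421   6.8218] F [0.013  0.7041 5.0973] op 0.03430629141949671
shift in current axes [ 0.0003 -0.0012  0.0001]  in final-yaw axes [ 0.0003 -0.0012  0.0001] len 0.0012559497567324008
turn rotvec (tool) [-0.0001 -0.0031 -0.0025]
```

```bash
python3 -m jog '[[0,-0.01,0,0,0,0,0.02],[0,-0.02,0,0,0,0,0.02],[0,-0.03,0,0,0,0,0.02],[0,-0.03,0,0,0,0,0.02],[0,-0.02,0,0,0,0,0.02],[-0.006,0,0.025,0,0,0,0.02],[-0.007,0,0.04,0,0,0,0.02],[-0.007,0,0.04,0,0,0,0.02],[-0.007,0,0.04,0,0,0,0.02],[-0.007,0,0.04,0,0,0,0.02]]' 30
python3 to.py 0.50 0.09 0.10 75
python3 - <<'E'
from h import *
c=vision.read_camera('side')
cv2.imwrite('pics/s5.png',cv2.resize(c['pixels'][90:270,250:430,::-1],None,fx=3.3,fy=3.3))
E
```

```text
t: 18.37
tcp_pos: [0.5031, 0.0566, 0.1427]
eef_rot: [-90.0, 0.2, 6.8]
ft_force: [1.5, -0.2, -0.9]
opening: 0.0338
t 18.3667 p [0.5031 0.0566 0.1427] e [-90.0016   0.2184   6.7608] F [ 1.5484 -0.1508 -0.8971] op 0.03378144055957491
shift in current axes [0.001  0.0427 0.0336]  in final-yaw axes [0.0315 0.0427 0.0117] len 0.054327647722793915
turn rotvec (tool) [-0.0022 -1.191  -0.0034]
```

View pics/s5.png

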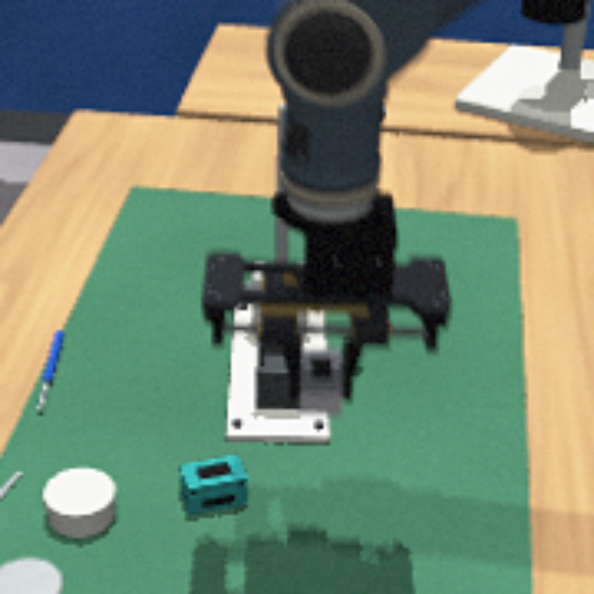

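```bash
python3 -m jog '[[0,0,0.0336,0,0,0,0.02],[0,0,0,0,-0.119,0,0.02],[0,0,0,0,-0.119,0,0.02],[0,0,0,0,-0.119,0,0.02],[0,0.01,0,0,-0.119,0,0.02],[0,0.01,0,0,-0.119,0,0.02],[0,0.01,0,0,-0.119,0,0.02],[0,0.01,0,0,-0.119,0,0.02],[0,0.01,0,0,-0.119,0,0.02],[0,0.01,0,0,-0.119,0,0.02]]' 30
python3 -m jog '[[0,0.01,0,0,-0.12,0,0.02],[0,0.015,0,0,0,0,0.02],[0,0.015,0,0,0,0,0.02],[0,0.015,0,0,0,0,0.02],[0,0.012,0,0,0,0,0.02],[0,0.006,0,0,0,0,0.02],[0,0,0,0,0,0,0.02],[0,0,0,0,0,0,0.02],[0,0,0,0,0,0,0.02],[0,0,0,0,0,0,0.02]]' 30
python3 to.py 0.50 0.09 0.003 75
```

```text
t: 19.25
tcp_pos: [0.5, 0.0881, 0.0821]
eef_rot: [-89.8, 0.1, 68.5]
ft_force: [-0.1, 0.4, -0.4]
opening: 0.0339
t: 20.08
tcp_pos: [0.5008, 0.0888, 0.0104]
eef_rot: [-89.9, 0.0, 75.1]
ft_force: [-0.2, -0.7, -1.4]
opening: 0.0335
t 20.0833 p [0.5008 0.0888 0.0104] e [-89.9139   0.0193  75.0572] F [-0.188  -0.6743 -1.3928] op 0.03351048317572199
shift in current axes [0.001  0.0074 0.0011]  in final-yaw axes [0.001  0.0074 0.0011] len 0.007545837714440852
turn rotvec (tool) [-0.0015  0.001  -0.0003]
```

```bash
python3 -m jog '[[0,0.002,0,0,0,0,0.02],[0,0.002,0,0,0,0,0.02],[0,0.001,0,0,0,0,0.02],[0,0.001,0,0,0,0,0.02],[0,0.001,0,0,0,0,0.02],[0,0,0,0,0,0,0.02],[0,0,0,0,0,0,0.02],[0,0,0,0,0,0,0.02],[0,0,0,0,0,0,0.02],[0,0,0,0,0,0,0.02]]' 30
python3 to.py 0.50 0.09 0.003 75
```

```text
t: 20.92
tcp_pos: [0.5001, 0.0887, 0.0028]
eef_rot: [-89.8, 0.1, 75.1]
ft_force: [-1.9, -0.7, 5.3]
opening: 0.0338
t 20.9167 p [0.5001 0.0887 0.0028] e [-89.834    0.0555  75.0567] F [-1.9322 -0.6549  5.3145] op 0.03378168669797194
shift in current axes [ 0.0012 -0.0002  0.0004]  in final-yaw axes [ 0.0012 -0.0002  0.0004] len 0.0013311788939025012
turn rotvec (tool) [-0.0029  0.001  -0.001 ]
```

```bash
python3 -m jog '[[0,0,0,0,0,0,0.05],[0,0,0,0,0,0,0.087],[0,0,0,0,0,0,0.087],[0,0,0,0,0,0,0.087],[0,0,0,0,0,0,0.087],[0,0,0,0,0,0,0.087],[0,0,0,0,0,0,0.087],[0,-0.03,0,0,0,0,0.087],[0,-0.04,0,0,0,0,0.087],[0,-0.04,0,0,0,0,0.087]]' 20
python3 -m jog '[[0,0,0,0,0.121,0,0.087],[0,0,0,0,0.121,0,0.087],[0,0,0,0,0.121,0,0.087],[0,0,0,0,0.121,0,0.087],[0,0,0,0,0.121,0,0.087],[0,0,0,0,0.121,0,0.087],[0,0,0,0,0.121,0,0.087],[0,0,0,0,0.121,0,0.087],[0,0,0,0,0.121,0,0.087],[0,0,0,0,0.121,0,0.087]]' 20
python3 to.py 0.50 0.0887 0.004 -15
python3 - <<'E'
from h import *
cs={n:vision.read_camera(n) for n in('top','side')}
for n,c in cs.items():
    save(c,n+'6.png')
    for r in place_of('unit',n)[:5]: print(n,r['uv'],r['confidence'],atz(c,r['uv'],0.))
c=cs['side']['pixels'];cv2.imwrite('pics/s6.png',cv2.resize(c[160:290,250:430,::-1],None,fx=4,fy=4))
c=cs['top']['pixels'];cv2.imwrite('pics/t6.png',cv2.resize(c[170:280,240:390,::-1],None,fx=5,fy=5))
E
```

```text
t: 21.75
tcp_pos: [0.4994, 0.0883, 0.113]
eef_rot: [-89.7, 0.2, 75.0]
ft_force: [2.2, 0.7, 1.2]
opening: 0.0856
t: 22.58
tcp_pos: [0.5004, 0.0888, 0.1126]
eef_rot: [-90.0, 0.2, 5.4]
ft_force: [-0.5, -0.1, -0.8]
opening: 0.0872
t 22.5833 p [0.5004 0.0888 0.1126] e [-89.9924   0.1737   5.3909] F [-0.4841 -0.1095 -0.8468] op 0.08717631712961005
shift in current axes [-0.      0.1086 -0.    ]  in final-yaw axes [-0.0003  0.1086 -0.0002] len 0.10863020222137491
turn rotvec (tool) [ 0.0004  0.3559 -0.003 ]
top [322.8, 201.7] 0.55 [0.60770392 0.04487176 0.        ]
side [311.7, 240.5] 0.76 [0.60517088 0.04087457 0.        ]
side [346.0, 255.3] 0.73 [0.49534645 0.08618734 0.        ]
side [334.6, 201.7] 0.36 [ 0.56313392 -0.16591198  0.        ]
```

View pics/s6.png

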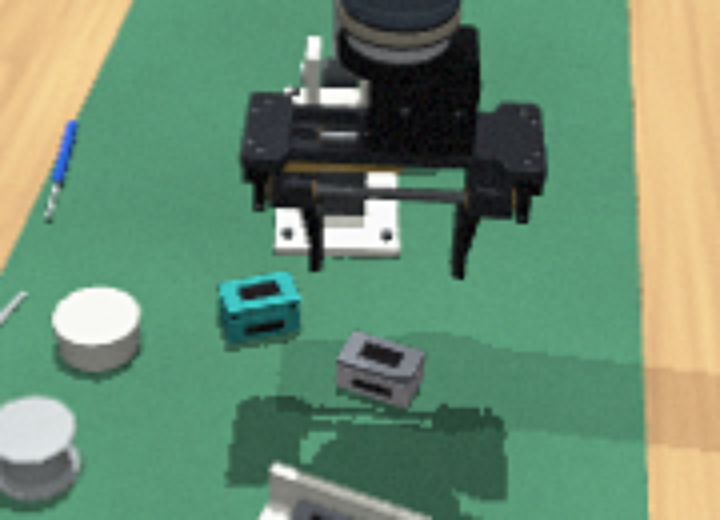

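View pics/t6.png

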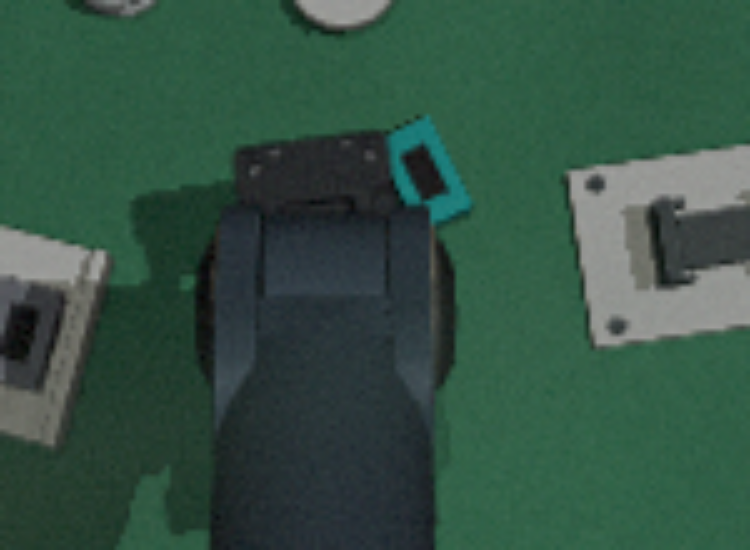

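Run:
```python
import re
src=open('fit.py').read().split('mm=lambda')[0]
exec(src)
im=cv2.imread('pics/side6.png');k=6
im=cv2.resize(im,None,fx=k,fy=k,interpolation=cv2.INTER_CUBIC)
p=[.5,.0887,np.radians(-15)]
for z,c in((.028,(0,0,255)),(0,(0,255,255))):
    L=[[-.028,-.017,z],[.028,-.017,z],[.028,.017,z],[-.028,.017,z]]
    cv2.polylines(im,[np.round(((proj(cs['side'],world(p,L))+.5)*k-.5)*8).astype(np.int32)],True,c,1,cv2.LINE_AA,3)
cv2.imwrite('pics/o6.png',im[1380:1680,1860:2260])
```

```text
(no output)
```

View pics/o6.png

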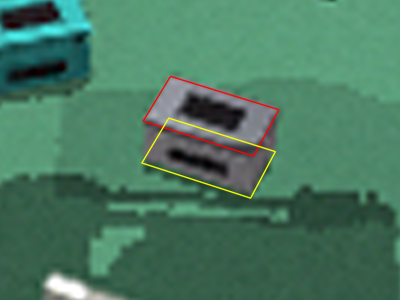

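```bash
python3 -m jog '[[0,0,0,0,0.119,0,0.075],[0,0,0,0,0.119,0,0.075],[0,0,0,0,0.118,0,0.075],[0,0.025,0,0,0,0,0.075],[0,0.025,0,0,0,0,0.075],[0,0.025,0,0,0,0,0.075],[0,0.015,0,0,0,0,0.075],[0,0.01,0,0,0,0,0.075],[0,0.008,0,0,0,0,0.075],[0,0,0,0,0,0,0.065]]' 20
python3 to.py 0.50 0.0887 0.004 -15
```

```text
t: 23.72
tcp_pos: [0.4996, 0.0884, 0.0037]
eef_rot: [-90.1, 0.3, -14.6]
ft_force: [0.4, -0.4, -0.2]
opening: 0.0727
t 23.7167 p [0.4996 0.0884 0.0037] e [-90.1055   0.2517 -14.6491] F [ 0.4128 -0.3773 -0.179 ] op 0.07268164213632956
shift in current axes [ 0.0003 -0.0003  0.0003]  in final-yaw axes [ 0.0003 -0.0003  0.0003] len 0.0005613294852317357
turn rotvec (tool) [ 0.0019  0.0061 -0.0044]
```

```bash
python3 -m jog '[[0,0,0,0,0,0,0.06],[0,0,0,0,0,0,0.055],[0,0,0,0,0,0,0.05],[0,0,0,0,0,0,0.045],[0,0,0,0,0,0,0.045],[0,0,0,0,0,0,0.045],[0,0,0,0,0,0,0.045],[0,0,0,0,0,0,0.045],[0,0,0,0,0,0,0.045],[0,0,0,0,0,0,0.045]]' 25
python3 to.py 0.50 0.0887 0.004 -15
```

```text
t: 24.55
tcp_pos: [0.5009, 0.0889, 0.0055]
eef_rot: [-90.0, 0.1, -14.7]
ft_force: [0.2, 0.5, 6.0]
opening: 0.0556
t 24.55 p [0.5009 0.0889 0.0055] e [-89.9942   0.0823 -14.6611] F [0.1741 0.4781 6.0099] op 0.05564506295640707
shift in current axes [-0.0008  0.0015 -0.0004]  in final-yaw axes [-0.0008  0.0015 -0.0004] len 0.0017719624482544448
turn rotvec (tool) [-0.0001  0.0059 -0.0014]
```

```bash
python3 -m jog '[[0,-0.01,0,0,0,0,0.045],[0,-0.025,0,0,0,0,0.045],[0,-0.035,0,0,0.006,0,0.045],[0,-0.03,0,0,0,0,0.045],[-0.005,0,0.03,0,0,0,0.045],[-0.005,0,0.04,0,0,0,0.045],[-0.005,0,0.04,0,0,0,0.045],[-0.005,0,0.04,0,0,0,0.045],[-0.005,0,0.04,0,0,0,0.045],[-0.005,0,0.035,0,0,0,0.045]]' 35
python3 -m jog '[[-0.002,0,0.03,0,0,0,0.045],[0,0,0,0,0,0,0.045],[0,0,0,0,0,0,0.045],[0,0,0,0,0,0,0.045],[0,0,0,0,0,0,0.045],[0,0,0,0,0,0,0.045],[0,0,0,0,0,0,0.045],[0,0,0,0,0,0,0.045],[0,0,0,0,0,0,0.045],[0,0,0,0,0,0,0.045]]' 35
python3 to.py 0.535 0.344 0.06 -15
python3 - <<'E'
from h import *
cs={n:vision.read_camera(n) for n in('top','side')}
for n,c in cs.items():
    save(c,n+'7.png')
c=cs['side']['pixels'];cv2.imwrite('pics/s7.png',cv2.resize(c[220:370,230:430,::-1],None,fx=4,fy=4))
c=cs['top']['pixels'];cv2.imwrite('pics/t7.png',cv2.resize(c[170:280,150:300,::-1],None,fx=5,fy=5))
E
```

```text
t: 25.38
tcp_pos: [0.5291, 0.3169, 0.1049]
eef_rot: [-90.0, 0.2, -14.9]
ft_force: [0.3, 0.1, -1.6]
opening: 0.0555
t: 26.22
tcp_pos: [0.5357, 0.3431, 0.1046]
eef_rot: [-90.1, 0.2, -15.0]
ft_force: [0.3, -0.2, -0.8]
opening: 0.0559
t 26.2167 p [0.5357 0.3431 0.1046] e [-90.0529   0.1628 -15.037 ] F [ 0.2826 -0.1977 -0.7645] op 0.055854076984077745
shift in current axes [-0.0007  0.0446  0.0008]  in final-yaw axes [-0.0009  0.0446  0.0007] len 0.04456799224775678
turn rotvec (tool) [ 0.0009 -0.0006 -0.0028]
```

View pics/s7.png

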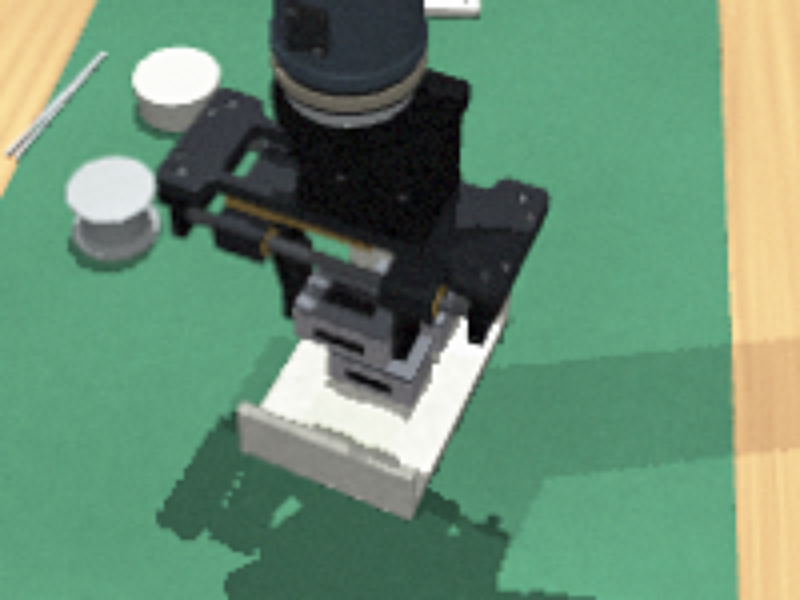

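View pics/t7.png

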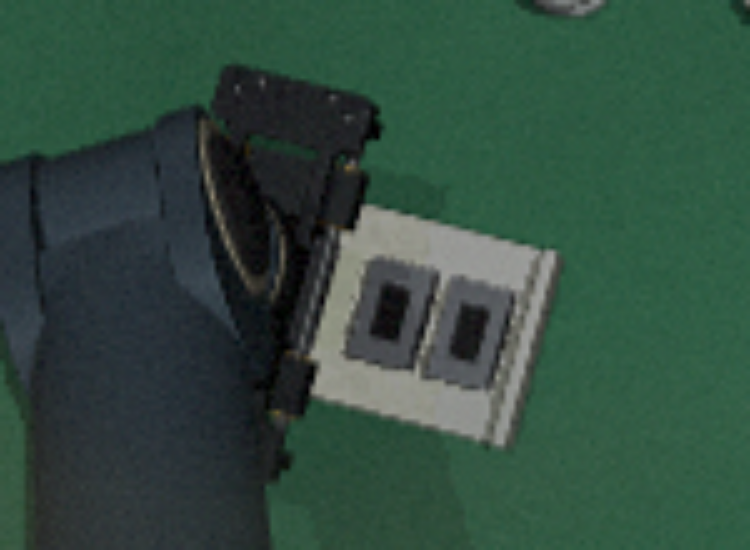

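```bash
python3 -m jog '[[-0.001,0.015,0.001,0,0,0,0.045],[0,0.015,0,0,0,0,0.045],[0,0.015,0,0,0,0,0.045],[0,0.012,0,0,0,0,0.045],[0,0.01,0,0,0,0,0.045],[0,0.008,0,0,0,0,0.045],[0,0.004,0,0,0,0,0.045],[0,0,0,0,0,0,0.045],[0,0,0,0,0,0,0.045],[0,0,0,0,0,0,0.045]]' 35
python3 to.py 0.535 0.344 0.0175 -15
python3 - <<'E'
from h import *
c=vision.read_camera('side');cv2.imwrite('pics/s8.png',cv2.resize(c['pixels'][220:370,230:430,::-1],None,fx=4,fy=4))
E
```

```text
t: 27.15
tcp_pos: [0.5352, 0.3447, 0.0261]
eef_rot: [-90.0, 0.1, -15.0]
ft_force: [0.5, -0.0, -0.4]
opening: 0.0555
t 27.15 p [0.5352 0.3447 0.0261] e [-90.0042   0.1116 -15.0161] F [ 0.5093 -0.0359 -0.4432] op 0.05550019090879528
shift in current axes [-0.      0.0086 -0.0008]  in final-yaw axes [-0.      0.0086 -0.0008] len 0.008657105723678803
turn rotvec (tool) [ 0.0001 -0.0003 -0.0019]
```

View pics/s8.png

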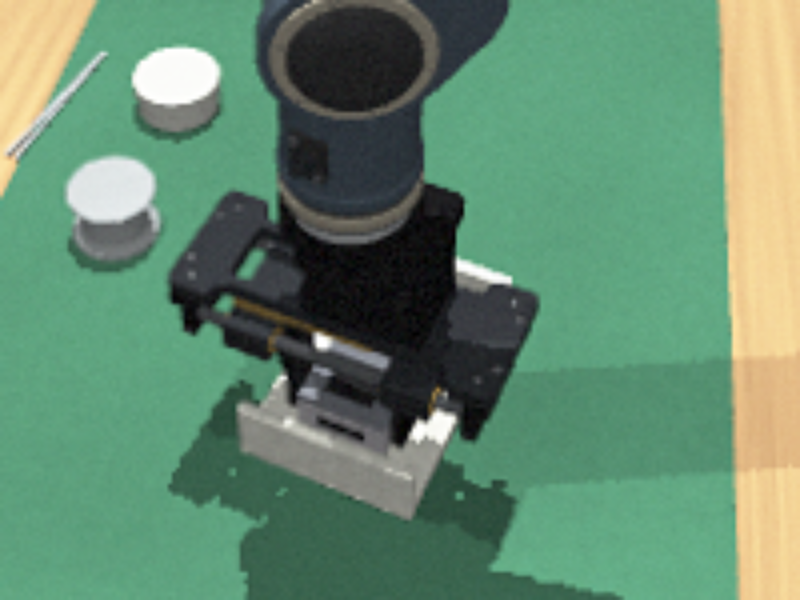

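```bash
python3 -m jog '[[0,0.002,0,0,0,0,0.045],[0,0.002,0,0,0,0,0.045],[0,0.001,0,0,0,0,0.045],[0,0.001,0,0,0,0,0.045],[0,0.001,0,0,0,0,0.045],[0,0.001,0,0,0,0,0.045],[0,0,0,0,0,0,0.045],[0,0,0,0,0,0,0.045],[0,0,0,0,0,0,0.045],[0,0,0,0,0,0,0.045]]' 35
python3 to.py 0.535 0.344 0.0175 -15
```

```text
t: 28.03
tcp_pos: [0.5347, 0.3445, 0.0176]
eef_rot: [-90.0, 0.2, -15.0]
ft_force: [0.1, 0.1, 1.9]
opening: 0.0556
t 28.0333 p [0.5347 0.3445 0.0176] e [-90.0492   0.1555 -15.0159] F [0.0512 0.0898 1.8692] op 0.055606955295570575
shift in current axes [ 0.0004  0.0001 -0.0004]  in final-yaw axes [ 0.0004  0.0001 -0.0004] len 0.0005933577759180076
turn rotvec (tool) [ 0.0009 -0.0003 -0.0027]
```

```bash
python3 -m jog '[[0,0.001,0,0,0,0,0.045],[0,0,0,0,0,0,0.045],[0,0,0,0,0,0,0.06],[0,0,0,0,0,0,0.07],[0,0,0,0,0,0,0.075],[0,0,0,0,0,0,0.075],[0,0,0,0,0,0,0.075],[0,0,0,0,0,0,0.075],[0,0,0,0,0,0,0.075],[0,0,0,0,0,0,0.075]]' 20
python3 to.py 0.535 0.344 0.0175 -15
python3 -m jog '[[0,-0.01,0,0,0,0,0.075],[0,-0.02,0,0,0,0,0.075],[0,-0.035,0,0,0,0,0.075],[0,-0.04,0,0,0,0,0.075],[0,-0.04,0,0,0,0,0.075],[0,-0.04,0,0,0,0,0.075],[0,0,0.04,0,0,0,0.075],[0,0,0.04,0,0,0,0.075],[0,0,0.04,0,0,0,0.075],[0,0,0.04,0,0,0,0.075]]' 20
python3 - <<'E'
exec(open('fit.py').read().split('mm=lambda')[0])
mm=lambda a:np.array(a)/1000
for n,c in cs.items(): save(c,n+'9.png')
r=[.5235,.3018,np.radians(-15.03)];p=[.5605,-.1241,np.radians(-83.03)]
def box(a,b,c,d,z): return [[a,c,z],[b,c,z],[b,d,z],[a,d,z]]
k=6
for n,(y0,y1,x0,x1) in (('top',(195,265,185,270)),('side',(265,350,280,370))):
    im=cv2.resize(cv2.imread(f'pics/{n}9.png'),None,fx=k,fy=k,interpolation=cv2.INTER_CUBIC)
    for q,L in [(r,box(-28,28,27,61,40)),(r,box(-28,28,-17,17,40)),(r,box(-28,28,-61,-27,40)),(r,box(-28,28,27,61,12))]:
        cv2.polylines(im,[np.round(((proj(cs[n],world(q,mm(L)))+.5)*k-.5)*8).astype(np.int32)],True,(0,0,255),1,cv2.LINE_AA,3)
    cv2.imwrite(f'pics/{n}9o.png',im[y0*k:y1*k,x0*k:x1*k])
print(status.observe()['tcp_pos'],status.observe()['ft_force'],status.observe()['t'])
E
```

```text
t: 28.87
tcp_pos: [0.5346, 0.3445, 0.0164]
eef_rot: [-90.1, 0.2, -15.0]
ft_force: [0.1, 0.1, 0.0]
opening: 0.0746
t 28.8667 p [0.5346 0.3445 0.0164] e [-90.0642   0.1639 -15.0053] F [0.1339 0.12   0.0153] op 0.07463475545752288
shift in current axes [ 0.0005 -0.0011 -0.0004]  in final-yaw axes [ 0.0005 -0.0011 -0.0004] len 0.0013034320897268338
turn rotvec (tool) [ 0.0011 -0.0001 -0.0029]
t: 29.7
tcp_pos: [0.5767, 0.501, 0.203]
eef_rot: [-90.0, 0.1, -15.0]
ft_force: [0.0, 0.6, -0.3]
opening: 0.0748
[0.5744 0.5075 0.1998] [-1.2965  0.6786 -1.4594] 29.8
```

View pics/top9o.png

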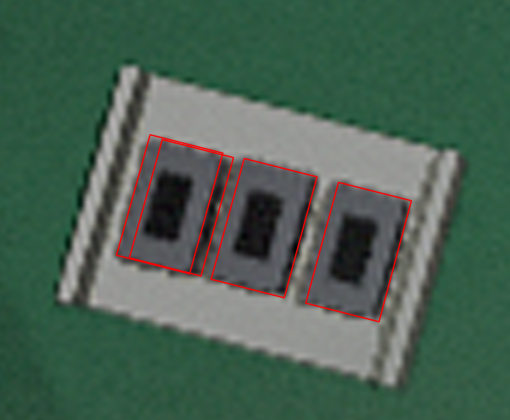

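View pics/side9o.png

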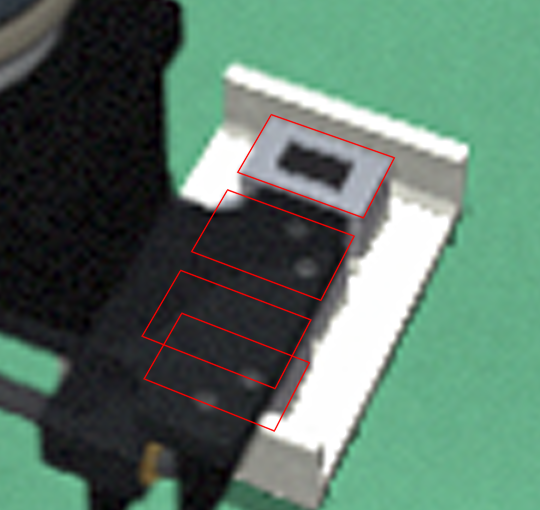

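View pics/side9.png

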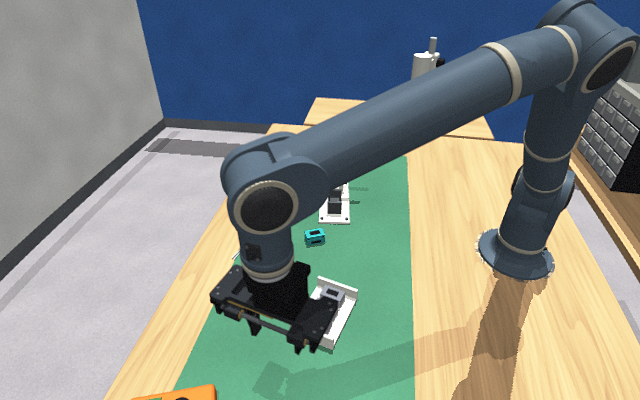

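Run:
```python
import cv2
a=cv2.imread('pics/top0.png')[185:250,345:470];b=cv2.imread('pics/top9.png')[185:250,345:470]
cv2.imwrite('pics/cmp.png',cv2.resize(cv2.vconcat([a,b]),None,fx=4,fy=4))
```

```text
(no output)
```

View pics/cmp.png

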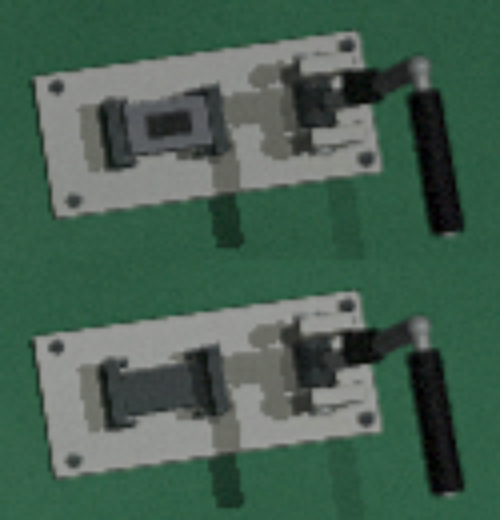

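The lever is back exactly where it started (the sleeve is at the same pixels in both pictures) and the nest is empty. The unit sits in its place in line with the other two, so I'm handing in.

```bash
python3 -m jog '[[0,0,0,0,0,0,0.075],[0,0,0,0,0,0,0.075],[0,0,0,0,0,0,0.075],[0,0,0,0,0,0,0.075],[0,0,0,0,0,0,0.075],[0,0,0,0,0,0,0.075],[0,0,0,0,0,0,0.075],[0,0,0,0,0,0,0.075],[0,0,0,0,0,0,0.075],[0,0,0,0,0,0,0.075]]'; python3 -c "
from rig import env
print(env.sign_off())"
```

```text
t: 30.63
tcp_pos: [0.5766, 0.4991, 0.2013]
eef_rot: [-90.1, 0.2, -15.0]
ft_force: [0.0, 0.5, -0.2]
opening: 0.0753
the job is handed in; nothing more can be done
None
```

I handed the job in at about 31 s of the 72 s; no verdict is reported, so what follows rests on my own checks.

**What I did**
- I pinched the lever grip and pulled it down to the stop. The wrist force peaked at 52 N there.
- I eased the lever back up at about 0.6 rad/s and let go only at its rest position.
- I lifted the unit out by its long sides and set it on the mat at (0.500, 0.089) m, let go, and took it again by its ends. Then I lowered it into the empty place of the rack and moved the arm clear.

**Last checks**
- **Cover:** in the side picture on the mat the unit matched the 28 mm shut outline.
- **Rack:** in the final top picture the unit matches the outline of its place to about 1–2 mm. It is square and in line with the two finished units, which had not moved in that view.
- **Lever:** its sleeve is on the same pixels as at the start, and the nest is empty.

**What disagreed or could not be checked**
- The grip slid a few mm in the fingers at the bottom of the stroke. The wrist force reached about 35 N on the way up, so I corrected the arc for the last third.
- In the last side picture the arm hid the placed unit, so the final position is confirmed from the top camera and the contact force only.
- I did not measure the tin and the spool again at the end; nothing touched them as far as I could see.

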